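# Stand the fallen post foot back in the lane and fit its collar

### The job

One of the blue post feet waiting for the welder has fallen over in the lane. Stand it upright again, flat on its foot plate between the two low rails, on the free yellow mark, and let go of it; then slide the loose brass collar over its top, keeping hold of it until it is down on the shoulder. Do not shift the two standing neighbours, the red magnet square or the spray can.

Things in the scene. Friction and masses are not known exactly. Their poses are not given: they have to be found in the camera images.
- lane: fixed steel base plate, 100 mm (x) by 470 mm (y), its floor 5 mm above the bench; two grey rails along y, 3 mm higher than the floor, 10 mm wide, 62 mm apart inside. Origin at the centre of its underside; y along the lane, z up. Three yellow 50 mm square marks lie on its floor, one of them free
- mark0 (a point): centre of a yellow square mark on the lane's floor, 165 mm from the next one along the lane (mark1 is the middle one); its axes are the lane's. Which of the three marks is free varies
- mark1 (a point): centre of a yellow square mark on the lane's floor, 165 mm from the next one along the lane (mark1 is the middle one); its axes are the lane's. Which of the three marks is free varies
- mark2 (a point): centre of a yellow square mark on the lane's floor, 165 mm from the next one along the lane (mark1 is the middle one); its axes are the lane's. Which of the three marks is free varies
- post: the fallen post foot, 95 mm long: square steel plate 50 x 50 x 8 mm, blue tube 36 mm in diameter from 8 to 70 mm above the plate's underside, bare spigot 26 mm in diameter from 70 to 95 mm; 0.35 kg. Origin at mid-length on its axis; z from foot to spigot, x and y square to the plate. Starts lying along the lane on a plate edge and the shoulder, spigot to the lane's +y, dipping 0.11 rad
- post_foot (a point): centre of the underside of the fallen post foot's plate; axes as the post's
- post_shoulder (a point): the post's axis at the shoulder, where the tube steps down to the spigot (70 mm above the underside); the collar's lower face comes to rest here; axes as the post's
- collar: loose brass collar lying flat on the bench in front of the lane: outside diameter 46 mm, bore 30 mm, height 18 mm, about 0.15 kg; the same either way up. Origin at the centre of its underside, z along its axis
- collar_mid (a point): centre of the brass collar, 9 mm above its underside, on its axis
- neighbour_a: a finished post foot that stands upright in the lane: same shape and size as the fallen one, but with its brass collar already tacked on (46 mm across, from 70 to 88 mm above its underside; overall height 95 mm). Origin on its axis at mid-height, 47.5 mm above its underside; z up its axis
- neighbour_b: a finished post foot that stands upright in the lane: same shape and size as the fallen one, but with its brass collar already tacked on (46 mm across, from 70 to 88 mm above its underside; overall height 95 mm). Origin on its axis at mid-height, 47.5 mm above its underside; z up its axis
- magnet_square: red L-shaped welding magnet, about 75 x 75 mm and 18 mm high, lying on the bench in front of the lane. Origin at its underside, near its middle
- spray_can: green spray can, 52 mm in diameter, 150 mm high, standing on the bench to the robot's left. Origin at the centre of its underside

How it is judged:
By the outcome, as a careful person would: the job done as asked, in the order asked, and still so for the second after the job is handed in, with the robot touching nothing.
It also fails if it takes over 62 s, if anything falls off the work surface, if the arm or the gripper's body presses on something with over 40 N, if the wrist force passes 120 N, or if a joint passes its speed limit or range.

### The arm

A 6-joint arm with a two-finger parallel gripper is mounted at the origin on the work surface. World frame = base frame: x ahead of the robot, y to its left, z up, the work surface at z = 0. Lengths are in m, angles in rad, forces in N, time in s.
With the tool pointing down it reaches from about 0.35 to 0.975 m from the base axis. Payload 4.9 kg.
Tool frame: the origin (TCP) lies midway between the tips of the shut fingers; the grasp point (between the pads) lies 19 mm behind it (ctrl.hold_point_z is the distance from the TCP to the grasp point, in m); z points along the fingers, y is the line along which they close (so a half turn about z gives the same grasp; the last joint's range is limited). The gripper opens to 85 mm and grips with 20 to 120 N. Pads are 22 mm wide; open, the fingers measure 114 mm over their backs; the gripper's body (76 mm by 85 mm) begins 54 mm behind the grasp point. The pads swing forward as they close: fully open they stand 13 mm farther back than shut.
Start: joints at [-1.305, 0.053, 1.613, -0, 1.476, -0.119], TCP at [0.235, -0.579, 0.231] pointing down, gripper open.
Joint ranges: [-3.01, 3.01], [-1.01, 2.22], [0.06, 2.58], [-1.02, 4.17], [0.09, 2.62], [-3.14, 3.14]. Speed limits (rad/s): [2.57, 2.57, 3.14, 3.14, 3.14, 3.14].

### API

Orientations are given as a rotation vector (axis times angle).
In Python, from station import status, viewer, finish_job, ctrl gives the robot as it stands.
- The arm moves only by the shell command python3 -m jog 'ROWS' [FORCE]. ROWS is JSON, a list of rows, each a list of 7 numbers: the turn, a rotation vector about the tool's x, y, z each as a share of 5 degrees, from -1 to 1, then the shift along the tool's x, y, z each as a share of 30 mm, from -1 to 1, then the opening, from -1 (shut) to 1 (fully open). A call has 1 to 5 rows; each row shifts and turns the commanded pose from where the row before left it, along the tool's axes as they then stand; what a row does not reach is not made up. A row lasts 1/8 s, in which the tool goes at most 62.5 mm and 10.7 degrees, less where a joint would pass 70% of its speed; a pose out of reach is approached as far as the arm can. A call with a number of a shift or a turn outside -1 to 1 is refused whole. A call with a gripper value outside its range is refused whole. The fingers move at their own pace and stop on an object; FORCE is the grip in N (left out, the last holds). Time passes only in rows, so rows that do not move let the fingers close. It gives the time, the measured TCP pose, the force, the opening and the grip force at its end, in the units of the state.
- status.get_obs(): the state, without advancing time (a new reading comes with each control period).
- viewer.get_image(name): name is "side" or "top"; returns a dict with "img" (384x512x3 uint8, red, green, blue), "fovy" (degrees; the focal length in pixels is half the picture's height over the tangent of half this angle, whatever the lens; pixels are square), "cx", "cy" (the principal point, pixels), "distortion" ([k1, k2, p1, p2, k3] as OpenCV has them; the pictures are not rectified), "rvec" (rotation vector, rad) and "tvec" (3), from world to camera coordinates, as OpenCV has them. Camera axes: x right, y down, z forward; pixel columns grow to the right and rows downward; lengths in m; the calibration is good to about 2 mm. A picture is of the moment at which its call begins. There is no depth.
- finish_job(): hands the job in; it is judged then, once.
The state is a dict: "t": time; "q": joint angles; "dq": joint speeds; "effort": joint torques, N m; "tool_pos": TCP position; "tool_rot": TCP orientation; "contact_force": force on the tool from outside, world axes, zero at the start; "wrist_torque": the same for the moment, N m; "opening": finger opening in m; "grip_force": force on a finger pad.
Only numpy, scipy, OpenCV 4.12 (cv2) and the standard library are available. Lean on these libraries where they do the work, as an engineer would, in place of code of your own. Each camera call takes 0.05 s, during which the arm holds its last target. There are 200 camera calls.

## Working session

There is one attempt and no reset: what is moved stays moved. The work goes in short steps, Python scripts to look and compute and a shell command to move; the robot and the scene stay as the last step left them, time stands still between calls to the robot, and variables do not carry over. Pictures are saved under pics/ and viewed, at most 13 in all, crops included, and the job is handed in when it is done.

```bash
ls; mkdir -p pics
python3 - <<'E'
from station import status, viewer, ctrl
import cv2
print(status.get_obs()); print(ctrl.hold_point_z)
for n in("side","top"):
    d=viewer.get_image(n); cv2.imwrite(f"pics/{n}0.png",cv2.resize(d["img"][:,:,::-1],(768,576)))
    print({k:v for k,v in d.items() if k!="img"})
E
```

```text
pics
{'t': 0.0, 'q': array([-1.30497398e+00,  5.33268944e-02,  1.61430277e+00,  1.53966370e-05,
        1.47601096e+00, -1.19024844e-01]), 'dq': array([-0.00161931,  0.00075214,  0.00028145,  0.00063076,  0.00030732,
        0.00059806]), 'effort': array([ 6.87540833e-04, -3.93678689e+01, -3.70177138e+01, -9.96902827e-05,
        7.09900531e-03, -1.05230879e-05]), 'tool_pos': array([ 0.23445949, -0.57867758,  0.23007636]), 'tool_rot': array([-3.08160483e+00, -6.00399820e-01,  2.11761588e-04]), 'contact_force': array([ 0.46267702,  0.34494184, -0.06311785]), 'wrist_torque': array([ 0.00213483, -0.00132937, -0.01680417]), 'grip_force': 0.0, 'opening': 0.08539645203695913}
0.0187
{'fovy': 44.21616897946643, 'cx': 255.54929036804523, 'cy': 189.81102436525953, 'distortion': array([-0.10309871,  0.        ,  0.        ,  0.        ,  0.        ]), 'rvec': array([ 0.18738244, -2.83114786,  1.20318213]), 'tvec': array([0.56504002, 0.02629484, 1.10283098])}
{'fovy': 57.547120467368266, 'cx': 259.7580403404269, 'cy': 194.42113965878448, 'distortion': array([-0.08436222,  0.        ,  0.        ,  0.        ,  0.        ]), 'rvec': array([ 2.15295758, -2.10255036,  0.17251859]), 'tvec': array([0.09332519, 0.54034126, 0.74097624])}
```

View pics/top0.png

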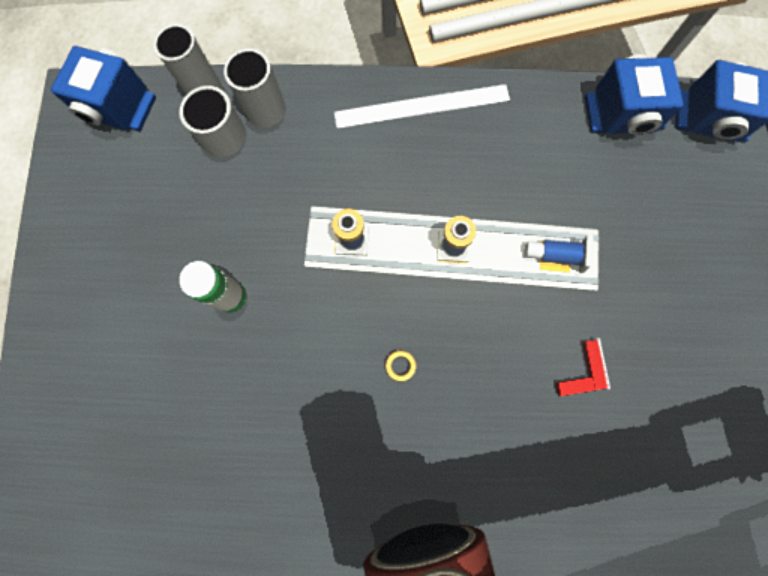

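View pics/side0.png

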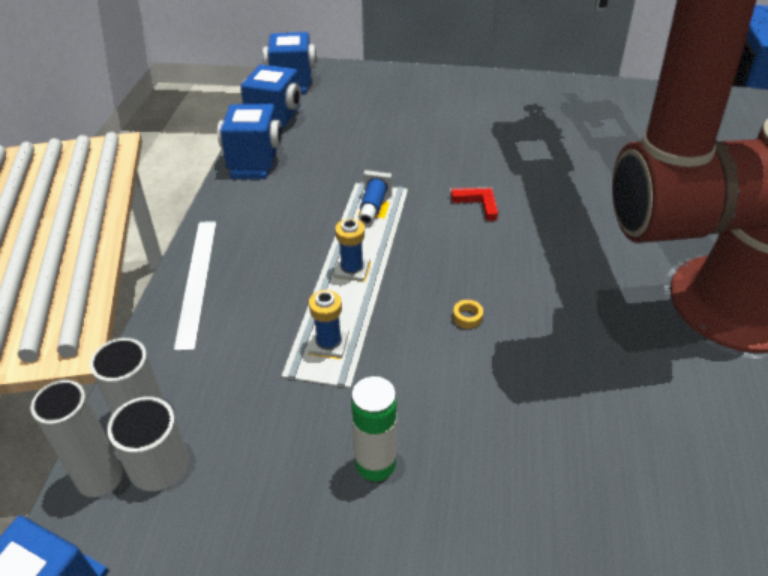

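```bash
cat > h.py <<'E'
import numpy as np, cv2
from station import status, viewer, ctrl
from scipy.spatial.transform import Rotation as Rn
def cam(n):
    d=viewer.get_image(n); h=d["img"].shape[0]; f=h/2/np.tan(np.radians(d["fovy"]/2))
    d["K"]=np.array([[f,0,d["cx"]],[0,f,d["cy"]],[0,0,1]]); d["R"]=cv2.Rodrigues(d["rvec"])[0]
    d["C"]=-d["R"].T@d["tvec"]; d["hsv"]=cv2.cvtColor(d["img"],cv2.COLOR_RGB2HSV); return d
def ray(d,px):
    u=cv2.undistortPoints(np.array(px,float).reshape(-1,1,2),d["K"],d["distortion"]).reshape(-1,2)
    v=np.c_[u,np.ones(len(u))]@d["R"]; return v/np.linalg.norm(v,axis=1)[:,None]
def plane(d,px,z):
    v=ray(d,px); return d["C"]+v*((z-d["C"][2])/v[:,2])[:,None]
def tri(d1,p1,d2,p2):
    v1,v2=ray(d1,[p1])[0],ray(d2,[p2])[0]; A=np.c_[v1,-v2]
    s=np.linalg.lstsq(A,d2["C"]-d1["C"],rcond=None)[0]; a=d1["C"]+s[0]*v1; b=d2["C"]+s[1]*v2
    return (a+b)/2, np.linalg.norm(a-b)
def proj(d,P): return cv2.projectPoints(np.array(P,float).reshape(-1,1,3),d["rvec"],d["tvec"],d["K"],d["distortion"])[0].reshape(-1,2)
def blobs(d,lo,hi,amin=15):
    m=cv2.inRange(d["hsv"],np.array(lo),np.array(hi)); n,l,s,c=cv2.connectedComponentsWithStats(m)
    return [(c[i].round(1),s[i],l==i) for i in range(1,n) if s[i][4]>=amin]
E
python3 - <<'E'
from h import *
print([a for a in dir(ctrl) if a[0]!='_'])
D={n:cam(n) for n in("side","top")}
for n,d in D.items():
    print(n,d["C"])
    for nm,lo,hi in(("yel",(15,110,90),(32,255,255)),("blue",(105,130,40),(125,255,255)),("red",(0,200,120),(5,255,255)),("green",(50,150,50),(75,255,255))):
        for c,s,_ in blobs(d,lo,hi): print(nm,c,s)
    cv2.imwrite(f"pics/{n}1.png",cv2.resize(d["img"][(110 if n=="side" else 130):(265 if n=="side" else 200),(190 if n=="side" else 195):(290 if n=="side" else 410),::-1],None,fx=3.6,fy=3.6,interpolation=cv2.INTER_CUBIC))
E
```

```text
['MotionError', 'hold_point_z']
side [0.44944337 0.84445586 0.78809439]
yel [255.1 139.6] [250 134  10  12  59]
yel [233.1 155.8] [224 147  19  16 188]
yel [216.5 205.5] [206 195  22  19 235]
yel [311.5 208.8] [302 200  20  19 282]
yel [219.5 237.5] [213 237  14   2  15]
blue [505.6  31.5] [497   3  15  56 633]
blue [175.8  72.8] [ 148   22   59   97 2696]
blue [249.7 127.9] [242 119  16  21 212]
blue [233.8 171.9] [227 163  14  18 204]
blue [218.2 222.1] [211 214  16  18 228]
blue [ 33.6 366.4] [   0  344   72   40 1310]
red [319.6 131.7] [301 126  30  17 198]
green [249.3 279.2] [235 267  29  22 363]
green [249.9 315.1] [237 309  27  12 141]
top [0.40406778 0.09728686 0.82279314]
yel [481.2   2.1] [471   0  24   6  51]
yel [453.2   7.3] [437   3  33  10  67]
yel [292.9   7.8] [286   6  15   4  17]
yel [355.9  12.9] [349  11  14   4  15]
yel [412.8  16.1] [388  10  48  13 113]
yel [311.7  23.2] [303  21  19   6  21]
yel [355.1  29. ] [322  21  67  18 168]
yel [318.4  38. ] [314  36   9   5  20]
yel [302.9  41.4] [298  39  10   5  21]
yel [231.9 150.7] [222 139  20  22 215]
yel [305.6 155. ] [296 144  21  22 209]
yel [369.2 177.4] [360 173  20   8 106]
yel [266.5 243.4] [257 234  20  20 178]
blue [71.5 60. ] [  34   31   70   56 1960]
blue [450.1  64.9] [ 390   38  122   56 3466]
blue [375.5 167.7] [362 161  27  15 338]
green [140.5 192.3] [131 180  15  20  39]
```

View pics/top1.png

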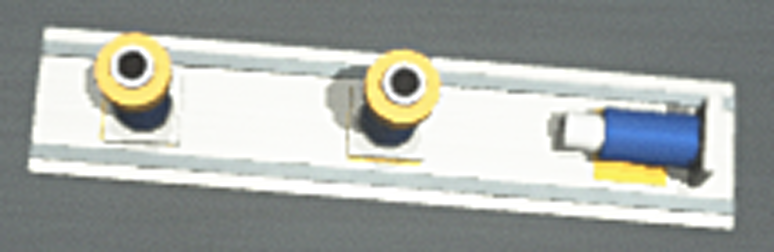

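View pics/side1.png

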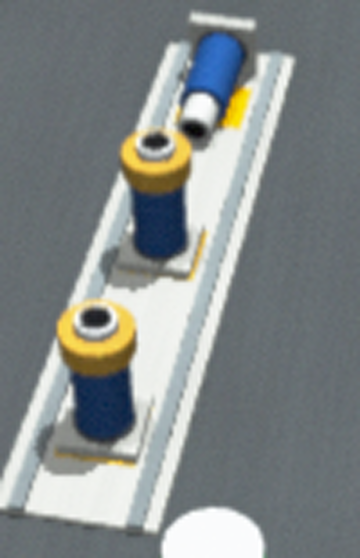

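```bash
cat > m.py <<'E'
from h import *
S,T=cam("side"),cam("top")
def lane(d,x0,y0,x1,y1,z=.005):
    m=cv2.inRange(d["hsv"],np.array([0,0,130]),np.array([180,80,255])); w=np.zeros_like(m); w[y0:y1,x0:x1]=m[y0:y1,x0:x1]
    c=max(cv2.findContours(w,0,cv2.CHAIN_APPROX_NONE)[0],key=cv2.contourArea).reshape(-1,2)
    P=plane(d,c,z)[:,:2]; return P
P=lane(T,195,130,410,200); r=cv2.minAreaRect((P*1000).astype(np.float32)); print("lane top",r, cv2.boxPoints(r).round(0).tolist())
P=lane(S,180,110,290,265); r=cv2.minAreaRect((P*1000).astype(np.float32)); print("lane side",r)
# collar: ring (outer hull centre)
def ringc(d,near):
    b=min(blobs(d,(15,110,60),(32,255,255)),key=lambda b:np.hypot(*(b[0]-near)))
    c=np.argwhere(b[2])[:,::-1].astype(np.float32); return np.array(cv2.fitEllipse(cv2.convexHull(c.astype(np.int32)))[0])
a,b=ringc(T,(266,243)),ringc(S,(311,209)); print("collar",a,b,tri(T,a,S,b),plane(T,[a],.009),plane(S,[b],.009))
for na,nb in(((232,150),(216,205)),((305,155),(233,156))):
    a,b=ringc(T,na),ringc(S,nb); print("nb",tri(T,a,S,b))
# post tube axis
def axis(d,near):
    b=min(blobs(d,(105,130,40),(125,255,255)),key=lambda b:np.hypot(*(b[0]-near)))
    c=np.argwhere(b[2])[:,::-1].astype(np.float32); r=cv2.minAreaRect(c); p=cv2.boxPoints(r); e=sorted([(p[i]+p[(i+1)%4])/2 for i in range(4)],key=lambda q:np.hypot(*(q-np.array(r[0]))))
    return r,e[2:],b[0]
for d,n in((T,(375,168)),(S,(250,128))): print(axis(d,n))
ta=axis(T,(375,168)); sa=axis(S,(250,128)); print("tube mid",tri(T,ta[2],S,sa[2]))
print("tube ends top at z.028",plane(T,ta[1],.028))
# yellow free mark
for d,n in((T,(369,177)),(S,(255,140))):
    b=min(blobs(d,(15,110,90),(32,255,255)),key=lambda b:np.hypot(*(b[0]-n))); c=np.argwhere(b[2])[:,::-1]
    r=plane(d,c,.005)[:,:2]*1000; print("mark",r.min(0),r.max(0), cv2.minAreaRect(r.astype(np.float32)))
E
python3 m.py
```

```text
lane top ((620.2841796875, 6.749725341796875), (475.2762451171875, 104.66912841796875), 86.55681610107422) [[554.0, -227.0], [658.0, -234.0], [687.0, 241.0], [582.0, 247.0]]
lane side ((619.3703002929688, 21.252944946289062), (162.57156372070312, 488.839599609375), 4.366698265075684)
collar [266.56417847 243.42738342] [311.42733765 208.72146606] (array([0.42968818, 0.08802675, 0.00798126]), np.float64(0.0006969771616830122)) [[0.43000374 0.08801732 0.009     ]] [[0.42936704 0.08904641 0.009     ]]
nb (array([0.62976201, 0.16984425, 0.08311661]), np.float64(0.0008306515281323365))
nb (array([0.62279774, 0.00624526, 0.08418408]), np.float64(0.0019099613436678472))
(((375.2568359375, 167.89105224609375), (25.949369430541992, 13.348953247070312), 3.5763344764709473), [array([362.3074 , 167.08171], dtype=float32), array([388.20627, 168.7004 ], dtype=float32)], array([375.5, 167.8]))
(((249.70001220703125, 127.90000915527344), (12.649110794067383, 18.341211318969727), 18.434947967529297), [array([252.6    , 119.20001], dtype=float32), array([246.80002, 136.6    ], dtype=float32)], array([249.7, 127.9]))
tube mid (array([ 0.60834359, -0.16194851,  0.03618867]), np.float64(0.0012273784039247891))
tube ends top at z.028 [[ 0.61200842 -0.13327579  0.028     ]
 [ 0.6097534  -0.1951692   0.028     ]]
mark [ 586.30809838 -180.17301196] [ 603.16260954 -133.47582566] ((593.0067138671875, -156.5927734375), (47.51911544799805, 14.761808395385742), 83.16535186767578)
mark [ 584.52909962 -178.35239961] [ 603.17566374 -130.04661841] ((591.8619384765625, -154.50473022460938), (47.51675033569336, 15.387434005737305), 80.86815643310547)
```

```bash
cat > s.py <<'E'
# where the tool stands; optional args: target x y z (m), tilt (deg, of tool z from down towards lane +y)
import sys; from h import *
LY=np.array([.058,.998,0]); LY/=np.linalg.norm(LY); LX=np.cross(LY,[0,0,1])
o=status.get_obs(); R=Rn.from_rotvec(o["tool_rot"]).as_matrix(); p=o["tool_pos"]
print("t",round(o["t"],2),"tcp",p.round(4),"hold",(p-ctrl.hold_point_z*R[:,2]).round(4),"open",round(o["opening"],4),"grip",round(o["grip_force"],1),"F",o["contact_force"].round(1),"q",o["q"].round(2))
if len(sys.argv)>4:
    a=np.radians(float(sys.argv[4])); z=np.sin(a)*LY-np.cos(a)*np.array([0,0,1]); G=np.c_[np.cross(LX,z),LX,z]
    P=np.array(sys.argv[1:4],float)
    print("turn/5deg",(Rn.from_matrix(R.T@G).as_rotvec(degrees=True)/5).round(2),"shift/30mm now",(R.T@(P-p)/.03).round(2),"in goal axes",(G.T@(P-p)/.03).round(2))
E
python3 s.py .61 -.15 .2 0
python3 -m jog '[[0,0,-1,0,0,0,1],[0,0,-1,0,0,0,1],[0,0,-1,0,0,0,1],[0,0,-1,0,0,0,1],[0,0,-1,0,0,0,1]]' 60
python3 -m jog '[[0,0,-1,0,0,0,1],[0,0,-1,0,0,0,1],[0,0,-1,0,0,0,1],[0,0,-1,0,0,0,1],[0,0,-1,0,0,0,1]]'
python3 -m jog '[[0,0,-1,0,0,0,1],[0,0,-1,0,0,0,1],[0,0,-1,0,0,0,1]]'
python3 s.py .61 -.15 .2 0
```

```text
t 0.3 tcp [ 0.2345 -0.5791  0.2309] hold [ 0.2345 -0.5791  0.2496] open 0.0852 grip 0.0 F [ 0.7  0.1 -0.3] q [-1.31  0.05  1.61  0.    1.48 -0.12]
turn/5deg [-1.000e-02 -1.000e-02 -1.293e+01] shift/30mm now [16.97 -8.56  1.04] in goal axes [15.   11.66  1.03]
t: 0.92
tool_pos: [0.2346, -0.5792, 0.2312]
tool_rot: [-2.879, -1.258, -0.0]
contact_force: [-0.0, -0.1, -0.0]
opening: 0.0856
grip_force: 0.0
t: 1.55
tool_pos: [0.2346, -0.5792, 0.2312]
tool_rot: [-2.538, -1.851, -0.0]
contact_force: [-0.1, -0.6, 0.3]
opening: 0.0853
grip_force: 0.0
t: 1.92
tool_pos: [0.2346, -0.5792, 0.2312]
tool_rot: [-2.275, -2.167, -0.0]
contact_force: [0.6, 0.0, -0.6]
opening: 0.0856
grip_force: 0.0
t 1.93 tcp [ 0.2346 -0.5792  0.2312] hold [ 0.2346 -0.5792  0.2499] open 0.0856 grip 0.0 F [ 0.6  0.  -0.6] q [-1.3   0.05  1.61 -0.    1.48 -1.26]
turn/5deg [-0.   -0.    0.11] shift/30mm now [14.9  11.8   1.04] in goal axes [15.01 11.66  1.04]
```

```bash
python3 -m jog '[[0,0,0,1,0.78,0,1],[0,0,0,1,0.78,0,1],[0,0,0,1,0.78,0,1],[0,0,0,1,0.78,0,1],[0,0,0,1,0.78,0,1]]' >/dev/null
python3 -m jog '[[0,0,0,1,0.78,0,1],[0,0,0,1,0.78,0,1],[0,0,0,1,0.78,0,1],[0,0,0,1,0.78,0,1],[0,0,0,1,0.78,0,1]]' >/dev/null
python3 -m jog '[[0,0,0,1,0.78,0,1],[0,0,0,1,0.78,0,1],[0,0,0,1,0.78,0,1],[0,0,0,1,0.78,0,1],[0,0,0,1,0.78,0,1]]' >/dev/null
python3 s.py .61 -.15 .2 0
python3 -m jog '[[0,1,0,0,0,0,1],[0,1,0,0,0,0,1],[0,1,0,0,0,0,1],[0,1,0,0,0,0,1],[0,1,0,0,0,0,1]]' >/dev/null; python3 s.py
python3 -m jog '[[0,1,0,0,0,0,1],[0,1,0,0,0,0,1],[0,1,0,0,0,0,1],[0,1,0,0,0,0,1]]' ; python3 s.py .61 -.15 .2 65
```

```text
t 3.8 tcp [ 0.609  -0.1469  0.2313] hold [ 0.609  -0.1469  0.25  ] open 0.0852 grip 0.0 F [-1.  -0.7  0.3] q [-0.36  0.06  1.61 -0.    1.48 -0.3 ]
turn/5deg [0.   0.   0.08] shift/30mm now [-0.1   0.04  1.04] in goal axes [-0.1   0.04  1.04]
t 4.42 tcp [ 0.6084 -0.1481  0.2315] hold [ 0.608  -0.156   0.2484] open 0.0859 grip 0.0 F [ 0.1 -0.3 -1.2] q [-0.53  0.15  1.56  0.39  1.65 -0.49]
t: 4.92
tool_pos: [0.6083, -0.1482, 0.2313]
tool_rot: [-1.81, -1.719, -0.752]
contact_force: [0.2, 0.2, -0.3]
opening: 0.085
grip_force: 0.0
t 4.92 tcp [ 0.6083 -0.1482  0.2313] hold [ 0.6077 -0.1614  0.2445] open 0.085 grip 0.0 F [ 0.2  0.2 -0.3] q [-0.63  0.26  1.52  0.66  1.81 -0.57]
turn/5deg [-0.06  3.97  0.04] shift/30mm now [-0.78  0.06  0.7 ] in goal axes [-0.97  0.06  0.39]
```

```bash
python3 -m jog '[[0,-1,0,0,0,0,1],[0,-1,0,0,0,0,1],[0,-1,0,0,0,0,1],[0,-1,0,0,0,0,1],[0,-1,0,0,0,0,1]]' >/dev/null
python3 -m jog '[[0,-1,0,0,0,0,1],[0,-1,0,0,0,0,1],[0,-1,0,0,0,0,1],[0,-1,0,0,0,0,1],[0,-1,0,0,0,0,1]]' >/dev/null
python3 -m jog '[[0,-1,0,0,0,0,1],[0,-1,0,0,0,0,1],[0,-1,0,0,0,0,1],[0,-1,0,0,0,0,1],[0,0,0,0,0,0,1]]' >/dev/null
python3 s.py .611 -.1565 .013 -25
```

```text
t 6.8 tcp [ 0.6081 -0.1467  0.2303] hold [ 0.6085 -0.1388  0.2472] open 0.0854 grip 0.0 F [ 0.1  0.1 -0.3] q [-0.17  0.05  1.66 -0.44  1.4  -0.05]
turn/5deg [ 0.02 -0.01  0.1 ] shift/30mm now [2.76 0.13 6.7 ] in goal axes [2.77 0.12 6.7 ]
```

```bash
python3 -m jog '[[0,0,0.1,0.9,0.1,0,1],[0,0,0,0.9,0,0.5,1],[0,0,0,0.95,0,1,1],[0,0,0,0,0,1,1],[0,0,0,0,0,1,1]]' >/dev/null
python3 -m jog '[[0,0,0,0,0,1,1],[0,0,0,0,0,0.8,1],[0,0,0,0,0,0,1]]'
python3 s.py .611 -.1565 .013 -25
python3 - <<'E'
from h import *
for n,(x0,x1,y0,y1) in (("side",(200,330,60,180)),("top",(320,420,120,210))):
    d=cam(n); cv2.imwrite(f"pics/{n}2.png",cv2.resize(d["img"][y0:y1,x0:x1,::-1],None,fx=4,fy=4,interpolation=cv2.INTER_CUBIC))
a=cv2.imread("pics/side2.png"); b=cv2.imread("pics/top2.png"); c=np.zeros((480,920,3),np.uint8); c[:480,:520]=a; c[:360,520:]=b; cv2.imwrite("pics/both2.png",cv2.resize(c,(798,416)))
E
```

```text
t: 7.8
tool_pos: [0.6105, -0.1414, 0.0503]
tool_rot: [2.047, 1.924, -0.453]
contact_force: [-0.0, -0.2, 0.0]
opening: 0.0853
grip_force: 0.0
t 7.8 tcp [ 0.6105 -0.1414  0.0503] hold [ 0.611  -0.1336  0.0673] open 0.0853 grip 0.0 F [-0.  -0.2  0. ] q [-0.16  0.25  1.77 -0.48  1.13  0.11]
turn/5deg [-0.02 -0.02 -0.04] shift/30mm now [0.07 0.05 1.34] in goal axes [0.07 0.05 1.34]
```

View pics/both2.png

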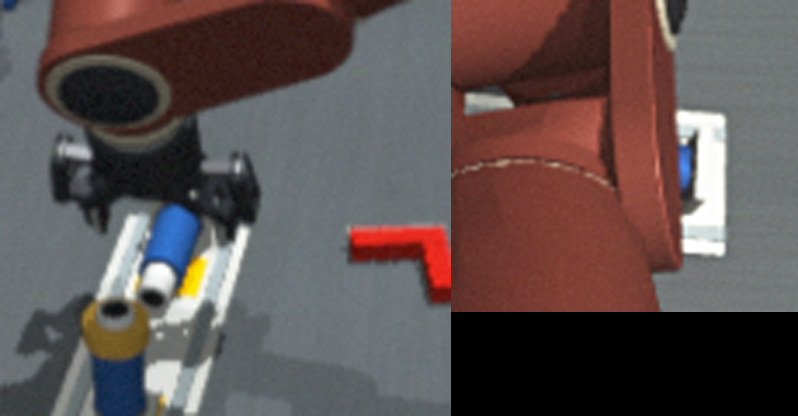

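The side view shows the open fingers straddling the blue tube (about 165,235 in the composite), centred; the top view is hidden by the arm. Going down and closing.

```bash
python3 -m jog '[[0,0,0,0.07,0.05,0.7,1],[0,0,0,0,0,0.64,1],[0,0,0,0,0,0,0],[0,0,0,0,0,0,-0.3],[0,0,0,0,0,0,-1]]' 60
python3 -m jog '[[0,0,0,0,0,0,-1],[0,0,0,0,0,0,-1],[0,0,0,0,0,0,-1],[0,0,0,0,0,0,-1]]'
python3 s.py
```

```text
t: 8.52
tool_pos: [0.6135, -0.1557, 0.0159]
tool_rot: [2.042, 1.922, -0.448]
contact_force: [1.7, 1.1, -0.2]
opening: 0.0342
grip_force: 59.2
t: 9.02
tool_pos: [0.6137, -0.1557, 0.0159]
tool_rot: [2.042, 1.922, -0.447]
contact_force: [0.2, 2.2, 5.1]
opening: 0.0344
grip_force: 59.7
t 9.03 tcp [ 0.6137 -0.1557  0.0159] hold [ 0.6141 -0.1478  0.0328] open 0.0344 grip 59.7 F [0.2 2.2 5.1] q [-0.18  0.3   1.77 -0.5   1.07  0.12]
```

```bash
python3 -m jog '[[0,0,0,-0.2,0,-0.4,-1],[0,0,0,-0.45,0,-0.95,-1],[0,0,0,-0.45,0,-0.95,-1],[0,0,0,0,0,0,-1]]'
python3 -m jog '[[0,0.5,0,0,0,0,-1],[0,1,0,0,0,0,-1],[0,1,0,0,0,0,-1],[0,1,0,0,0,0,-1],[0,1,0,0,0,0,-1]]' >/dev/null
python3 -m jog '[[0,1,0,0,0,0,-1],[0,1,0,0,0,0,-1],[0,1,0,0,0,0,-1],[0,1,0,0,0,0,-1],[0,1,0,0,0,0,-1]]' >/dev/null
python3 s.py
python3 -m jog '[[0,1,0,0,0,0,-1],[0,1,0,0,0,0,-1],[0,1,0,0,0,0,-1],[0,1,0,0,0,0,-1],[0,1,0,0,0,0,-1]]' >/dev/null
python3 s.py .61 -.15 .1 71
```

```text
t: 9.52
tool_pos: [0.614, -0.1567, 0.0941]
tool_rot: [2.042, 1.92, -0.444]
contact_force: [-0.8, -0.2, -2.8]
opening: 0.0341
grip_force: 60.2
t 10.78 tcp [ 0.6109 -0.1562  0.0887] hold [ 0.6105 -0.1634  0.106 ] open 0.0341 grip 60.0 F [-0.1  0.1 -4.3] q [-0.52  0.28  1.65  0.36  1.41 -0.56]
t 11.4 tcp [ 0.6112 -0.1562  0.0887] hold [ 0.6104 -0.17    0.1013] open 0.0341 grip 60.1 F [ 0.2  0.2 -3.8] q [-0.65  0.45  1.56  0.66  1.66 -0.71]
turn/5deg [ 0.02  4.67 -0.02] shift/30mm now [ 0.42 -0.05 -0.1 ] in goal axes [ 0.42 -0.05  0.07]
```

```bash
python3 -m jog '[[0,1,0,0,0,0,-1],[0,1,0,0,0,0,-1],[0,1,0,0,0,0,-1],[0,1,0,0,0,0,-1],[0,0.67,0,0,0,0,-1]]' >/dev/null
python3 -m jog '[[0,0,0,0,0,0,-1],[0,0,0,0,0,0,-1]]' >/dev/null
python3 s.py .61 -.15 .1 71
cat > two.py <<'E'
import sys; from h import *
k=sys.argv[1]; c=np.zeros((560,800,3),np.uint8); x=0
for n,(u,v) in (("side",map(int,sys.argv[2:4])),("top",map(int,sys.argv[4:6]))):
    d=cam(n); i=d["img"][v:v+140,u:u+100,::-1]; c[:,x:x+400]=cv2.resize(i,(400,560),interpolation=cv2.INTER_CUBIC); x+=400
cv2.imwrite(f"pics/both{k}.png",c)
E
python3 two.py 3 210 60 330 100
```

```text
t 12.28 tcp [ 0.6127 -0.1563  0.0914] hold [ 0.6116 -0.174   0.0976] open 0.0343 grip 60.2 F [-0.4 -0.6 -3.4] q [-0.71  0.64  1.48  0.91  1.9  -0.78]
turn/5deg [0.03 0.04 0.03] shift/30mm now [ 0.34 -0.1   0.1 ] in goal axes [ 0.34 -0.1   0.1 ]
```

View pics/both3.png

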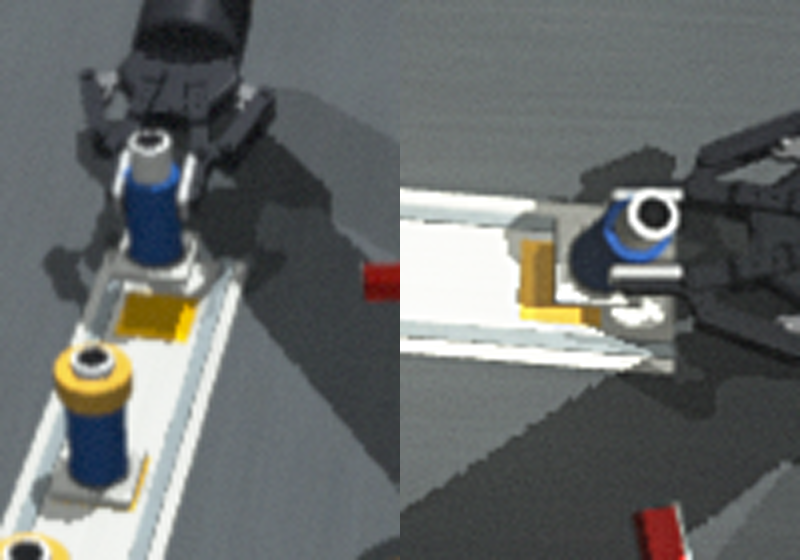

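```bash
cat > top.py <<'E'
# dark bore of the post's top in both views near given pixels -> 3D
import sys; from h import *
a=np.array(sys.argv[1:5],float); S,T=cam("side"),cam("top"); P=[]
for d,n in((S,a[:2]),(T,a[2:])):
    w=slice(int(n[1])-6,int(n[1])+7),slice(int(n[0])-6,int(n[0])+7)
    m=np.zeros(d["hsv"].shape[:2],np.uint8); m[w]=(d["hsv"][w][:,:,2]<75)
    k,l,s,c=cv2.connectedComponentsWithStats(m); i=1+np.argmin([np.hypot(*(q-n)) for q in c[1:]]); P.append(c[i]); print(c[i].round(1),s[i])
print("top centre",tri(S,P[0],T,P[1]))
E
python3 top.py 247.5 94.8 393.2 153.8
```

```text
[248.  91.] [241  88  13  12  71]
[393.1 153. ] [390 150   7   7  42]
top centre (array([ 0.61068493, -0.16160333,  0.15027251]), np.float64(0.0007975100762126673))
```

Run:
```python
from h import *
S,T=cam("side"),cam("top")
print(tri(S,(247.4,94.7),T,(393.1,153.3)))
# tube centreline in both views from blue mask
for d,w in((S,(225,270,90,130)),(T,(360,410,140,180))):
    m=cv2.inRange(d["hsv"],np.array((105,100,20)),np.array((128,255,255))); q=np.zeros_like(m); q[w[2]:w[3],w[0]:w[1]]=m[w[2]:w[3],w[0]:w[1]]
    for y in range(w[2],w[3],2):
        r=np.flatnonzero(q[y]); 
        if len(r)>2: print(y,r.min(),r.max(),end="; ")
    print()
```

```text
(array([ 0.61369862, -0.16696838,  0.13615751]), np.float64(0.0019259168001129834))
102 242 254; 104 242 254; 106 241 253; 108 241 252; 110 241 253; 112 241 253; 114 242 253; 116 242 254; 118 243 254; 120 243 254; 122 242 254; 124 243 253; 
152 382 385; 154 381 383; 156 380 383; 158 380 383; 160 381 396; 162 383 395; 164 384 393;
```

Run:
```python
from h import *
S,T=cam("side"),cam("top")
LY=np.array([.058,.998,0]); LX=np.array([.998,-.058,0]); c=np.array([.6137,-.167,.136])
for z in(-.025,-.056,-.087): print(z,proj(S,[c+[0,0,z]]).round(1))
for d,o in((S,(210,60)),(T,(330,100))):
    p=proj(d,[c-[0,0,.087]+a*LX*.025+b*LY*.025 for a,b in((-1,-1),(-1,1),(1,1),(1,-1))]); print(((p-o)*4+([400,0] if d is T else 0)).round(0).tolist())
```

```text
-0.025 [[247.2 102.9]]
-0.056 [[247.5 113. ]]
-0.087 [[247.7 122.6]]
[[195.0, 233.0], [180.0, 277.0], [106.0, 269.0], [122.0, 225.0]]
[[639.0, 304.0], [553.0, 297.0], [555.0, 213.0], [640.0, 220.0]]
```

```bash
python3 -m jog '[[0,0,0,-0.1,-0.13,0.3,-1],[0,0,0,-0.33,0,0.17,-1],[0,0,0,-0.34,0,0.16,-1],[0,0,0,-0.095,0,0.033,-1],[0,0,0,0,0,0,-1]]'
python3 s.py
python3 -m jog '[[0,0,0,-0.06,0,0.02,-1],[0,0,0,0,0,0,-1]]'
python3 two.py 4 210 60 330 100
```

```text
t: 13.3
tool_pos: [0.6093, -0.1459, 0.06]
tool_rot: [-1.501, -1.417, -1.072]
contact_force: [-0.3, 0.4, -3.8]
opening: 0.0341
grip_force: 60.1
t 13.3 tcp [ 0.6093 -0.1459  0.06  ] hold [ 0.6083 -0.1635  0.0661] open 0.0341 grip 60.1 F [-0.3  0.4 -3.8] q [-0.71  0.67  1.49  0.91  1.86 -0.81]
t: 13.55
tool_pos: [0.6095, -0.1462, 0.0587]
tool_rot: [-1.501, -1.418, -1.072]
contact_force: [-0.8, 0.3, -2.7]
opening: 0.0342
grip_force: 60.2
```

View pics/both4.png

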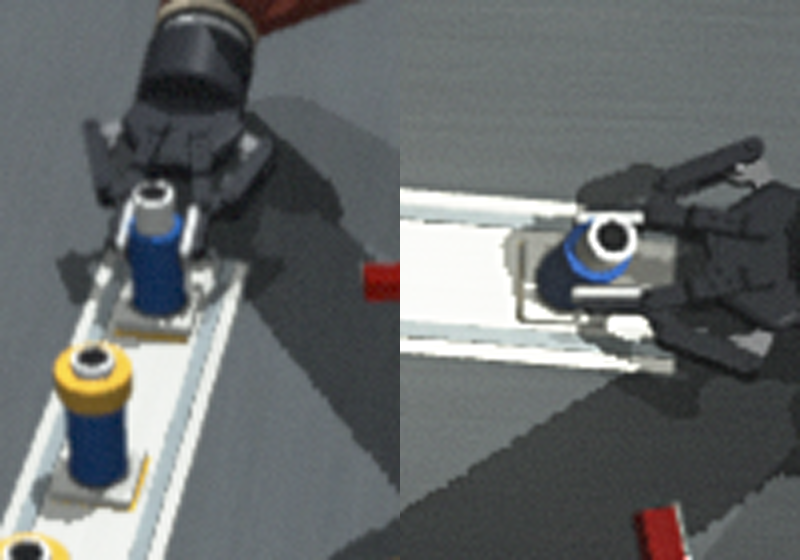

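```bash
python3 - <<'E'
from h import *
S,T=cam("side"),cam("top")
print(tri(S,(248.3,106.6),T,(383,159.4)))
E
python3 -m jog '[[0,0,0,-0.06,0,0.02,-1],[0,0,0,0,0,0,-1]]'
python3 -m jog '[[0,0,0,-0.06,0,0.02,-1],[0,0,0,0,0,0,-1]]'
```

```text
(array([ 0.60923197, -0.15535259,  0.10789912]), np.float64(7.56635961450613e-05))
t: 14.0
tool_pos: [0.6093, -0.1459, 0.0565]
tool_rot: [-1.501, -1.418, -1.071]
contact_force: [-0.2, 0.1, -3.9]
opening: 0.0338
grip_force: 60.2
t: 14.25
tool_pos: [0.6093, -0.146, 0.0545]
tool_rot: [-1.501, -1.418, -1.071]
contact_force: [0.0, -0.6, -3.5]
opening: 0.0339
grip_force: 60.2
```

```bash
python3 -m jog '[[0,0,0,-0.06,0.04,-0.01,-1],[0,0,0,0,0,0,-1]]'
python3 -m jog '[[0,0,0,-0.05,0,0.015,-1],[0,0,0,0,0,0,-1]]'
python3 -m jog '[[0,0,0,-0.03,0,0.01,-1],[0,0,0,0,0,0,-1]]'
```

```text
t: 14.5
tool_pos: [0.6106, -0.147, 0.0537]
tool_rot: [-1.499, -1.418, -1.072]
contact_force: [-2.0, 0.8, -0.9]
opening: 0.0345
grip_force: 60.3
t: 14.75
tool_pos: [0.6106, -0.1472, 0.0535]
tool_rot: [-1.497, -1.418, -1.074]
contact_force: [-3.7, -0.3, 5.7]
opening: 0.0344
grip_force: 60.5
t: 15.0
tool_pos: [0.6106, -0.1473, 0.0535]
tool_rot: [-1.495, -1.418, -1.075]
contact_force: [-4.7, -0.2, 8.4]
opening: 0.0342
grip_force: 60.6
```

```bash
python3 -m jog '[[0,0,0,0,0,0,-1],[0,0,0,0,0,0,-1]]' 20
python3 -m jog '[[0,0,0,0,0,0,0.0],[0,0,0,0,0,0,0.3],[0,0,0,0,0,0,1],[0,0,0,0,0,0,1]]'
python3 two.py 5 210 60 330 100
```

```text
t: 15.25
tool_pos: [0.6105, -0.1473, 0.0535]
tool_rot: [-1.495, -1.418, -1.074]
contact_force: [-4.4, 0.1, 7.3]
opening: 0.034
grip_force: 60.6
t: 15.75
tool_pos: [0.6106, -0.147, 0.0505]
tool_rot: [-1.501, -1.418, -1.072]
contact_force: [0.2, 0.0, 0.9]
opening: 0.0852
grip_force: 0.0
```

View pics/both5.png

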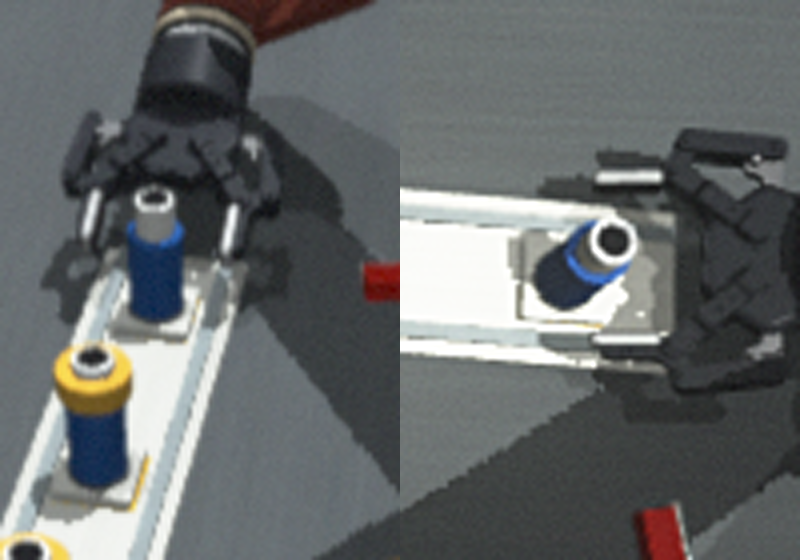

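The post stands on the mark with its plate flat (spigot top at side ≈(155,200), top ≈(613,242) in the crops); no yellow of any size left uncovered. Backing off and measuring.

```bash
python3 -m jog '[[0,0,0,0,0,-0.5,1],[0,0,0,0,0,-1,1],[0,0,0,0,0,-1,1],[0,0,0,0,0,-1,1],[0,0,0,0.5,0,-1,1]]'
python3 -m jog '[[0,-1,0,1,0,0,1],[0,-1,0,1,0,0,1],[0,-1,0,1,0,0,1],[0,-1,0,1,0,0,1],[0,-1,0,1,0,0,1]]' 
python3 -m jog '[[0,-1,0,0,0,-1,1],[0,-1,0,0,0,-1,1],[0,-1,0,0,0,0,1],[0,-1,0,0,0,0,1],[0,-1,0,0,0,0,1]]' 
python3 s.py .4297 .0882 .12 0
cat > post.py <<'E'
from h import *
S,T=cam("side"),cam("top"); P=[]
for d,n in((S,(248.7,110)),(T,(383.2,160.3))):
    g=cv2.resize(d["hsv"][:,:,2],None,fx=4,fy=4,interpolation=cv2.INTER_CUBIC); x,y=int(n[0]*4),int(n[1]*4)
    m=np.zeros_like(g); m[y-22:y+23,x-24:x+25]=(g[y-22:y+23,x-24:x+25]<110)*255
    k,l,s,c=cv2.connectedComponentsWithStats(m); i=l[y,x]; p=(c[i]+.5)/4-.5; P.append(p); print(i,p,s[i])
print("bore",tri(S,P[0],T,P[1]), plane(S,[P[0]],.1),plane(T,[P[1]],.1))
for d,n in((T,(375,168)),(S,(248,125))):
    for b in blobs(d,(105,130,30),(125,255,255)):
        if np.hypot(*(b[0]-n))<25: print("blue",b[0],b[1])
for c,s,_ in blobs(T,(15,110,90),(32,255,255)): 
    if c[1]>130: print("yel top",c,s)
E
python3 post.py
```

```text
t: 16.48
tool_pos: [0.6024, -0.2711, 0.1087]
tool_rot: [-1.502, -1.415, -1.071]
contact_force: [-0.4, 0.4, 0.1]
opening: 0.0854
grip_force: 0.0
t: 17.1
tool_pos: [0.6069, -0.1977, 0.2409]
tool_rot: [-1.813, -1.709, -0.768]
contact_force: [0.5, -0.1, 0.5]
opening: 0.0854
grip_force: 0.0
t: 17.73
tool_pos: [0.6042, -0.2392, 0.2837]
tool_rot: [-2.091, -1.97, -0.386]
contact_force: [-0.1, -0.4, 0.1]
opening: 0.0854
grip_force: 0.0
t 17.73 tcp [ 0.6042 -0.2392  0.2837] hold [ 0.6037 -0.2457  0.3012] open 0.0854 grip 0.0 F [-0.1 -0.4  0.1] q [-0.62  0.18  1.42  0.31  1.73 -0.54]
turn/5deg [ 0.06 -4.13 -0.02] shift/30mm now [ 7.95 -6.49  8.8 ] in goal axes [10.56 -6.44  5.46]
5 [248.50405405 109.26216216] [982 430  27  18 370]
1 [382.85294118 159.94693095] [1517  626   33   31  782]
bore (array([ 0.61005681, -0.15837775,  0.09795396]), np.float64(0.001456104182042857)) [[ 0.60883796 -0.15506597  0.1       ]] [[ 0.61022939 -0.15776397  0.1       ]]
blue [376.2 164.8] [371 156  15  16  45]
blue [248.5 128.6] [242 116  14  24 238]
yel top [231.9 150.8] [222 139  20  22 212]
yel top [305.6 155.2] [296 144  21  22 207]
yel top [266.9 243.7] [257 234  21  20 183]
```

```bash
python3 -m jog '[[0,-0.83,0,0,-0.3,0,1],[0,-0.83,0,0,-0.6,0,1],[0,-0.83,0,0,-0.6,0,1],[0,-0.83,0,0,-0.6,0,1],[0,-0.83,0,0,-0.6,0,1]]' >/dev/null
python3 -m jog '[[0,0,0,1,-0.36,0,1],[0,0,0,1,-0.36,0,1],[0,0,0,1,-0.36,0,1],[0,0,0,1,-0.36,0,1],[0,0,0,1,-0.36,0,1]]' >/dev/null
python3 -m jog '[[0,0,0,1,-0.36,0,1],[0,0,0,1,-0.36,0.9,1],[0,0,0,1,-0.36,0.9,1],[0,0,0,1,-0.36,0.9,1],[0,0,0,1,-0.36,0.9,1]]' >/dev/null
python3 s.py .4297 .0882 .004 0
```

```text
t 19.7 tcp [0.4335 0.0733 0.1739] hold [0.4335 0.0732 0.1926] open 0.0855 grip 0.0 F [ 0.2  0.3 -0.6] q [-0.   -0.38  2.09  0.    1.43  0.06]
turn/5deg [ 0.03 -0.03 -0.04] shift/30mm now [ 0.47 -0.17  5.66] in goal axes [ 0.49 -0.16  5.66]
```

```bash
python3 -m jog '[[0,0,0,0.48,-0.16,0.8,1],[0,0,0,0,0,1,1],[0,0,0,0,0,1,1],[0,0,0,0,0,1,1],[0,0,0,0,0,0.8,1]]' >/dev/null
python3 -m jog '[[0,0,0,0,0,0,1]]' >/dev/null
python3 s.py .4297 .0882 .002 0
python3 two.py 6 260 130 230 180
```

```text
t 20.45 tcp [0.4286 0.0872 0.0346] hold [0.4287 0.0871 0.0533] open 0.0852 grip 0.0 F [-0.1 -0.3  0.5] q [ 0.03 -0.19  2.2   0.    1.14  0.09]
turn/5deg [-0.03 -0.02 -0.03] shift/30mm now [0.03 0.04 1.09] in goal axes [0.04 0.03 1.09]
```

View pics/both6.png

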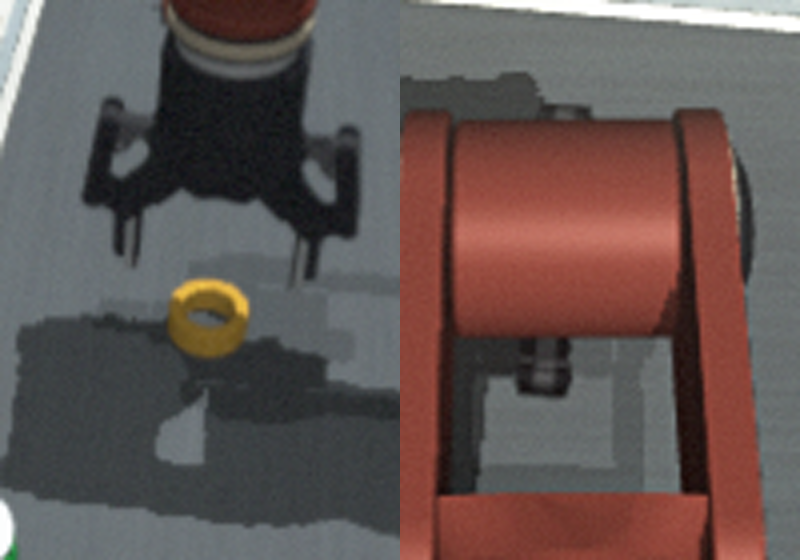

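The collar sits centred between the open fingers (side crop ≈(208,318)). Going down, squeezing once to centre it, then turning 90° and gripping.

```bash
python3 -m jog '[[0,0,0,0.04,0.03,0.6,1],[0,0,0,0,0,0.49,1],[0,0,0,0,0,0,0.4],[0,0,0,0,0,0,-0.2],[0,0,0,0,0,0,-0.2]]' 20
python3 -m jog '[[0,0,0,0,0,0,-1],[0,0,0,0,0,0,-1]]'
python3 -m jog '[[0,0,0,0,0,0,0.4],[0,0,0,0,0,0,0.4],[0,0,0,0,0,0,0.4]]'
python3 -m jog '[[0,0,1,0,0,0,0.4],[0,0,1,0,0,0,0.4],[0,0,1,0,0,0,0.4],[0,0,1,0,0,0,0.4],[0,0,1,0,0,0,0.4]]' >/dev/null
python3 -m jog '[[0,0,1,0,0,0,0.4],[0,0,1,0,0,0,0.4],[0,0,1,0,0,0,0.4],[0,0,1,0,0,0,0.4],[0,0,1,0,0,0,0.4]]' >/dev/null
python3 -m jog '[[0,0,1,0,0,0,0.4],[0,0,1,0,0,0,0.4],[0,0,1,0,0,0,0.4],[0,0,1,0,0,0,0.4],[0,0,1,0,0,0,0.4]]' >/dev/null
python3 -m jog '[[0,0,1,0,0,0,0.4],[0,0,1,0,0,0,0.4],[0,0,1,0,0,0,0.4],[0,0,0,0,0,0,0.4]]' 
python3 s.py
```

```text
t: 21.18
tool_pos: [0.4323, 0.0889, 0.0048]
tool_rot: [2.285, 2.153, 0.008]
contact_force: [-1.3, -0.0, 2.9]
opening: 0.0451
grip_force: 20.7
t: 21.42
tool_pos: [0.4323, 0.0888, 0.0048]
tool_rot: [2.285, 2.153, 0.007]
contact_force: [-1.3, -0.1, 6.0]
opening: 0.0447
grip_force: 20.9
t: 21.8
tool_pos: [0.4314, 0.0888, 0.0036]
tool_rot: [2.286, 2.154, 0.006]
contact_force: [-0.0, 0.5, -0.1]
opening: 0.0596
grip_force: 0.0
t: 24.18
tool_pos: [0.4315, 0.0888, 0.0037]
tool_rot: [-3.139, 0.092, -0.006]
contact_force: [1.0, 0.1, 0.2]
opening: 0.0598
grip_force: 0.0
t 24.18 tcp [0.4315 0.0888 0.0037] hold [0.4314 0.0888 0.0224] open 0.0598 grip 0.0 F [1.  0.1 0.2] q [ 0.03 -0.13  2.2   0.    1.06  1.66]
```

```bash
python3 -m jog '[[0,0,0,0,0,0,0.2],[0,0,0,0,0,0,-0.2],[0,0,0,0,0,0,-1],[0,0,0,0,0,0,-1]]' 20
python3 -m jog '[[0,0,0,0,0,0,-1],[0,0,0,0,0,0,-1],[0,0,0,0,0,0,-1]]' 50
python3 -m jog '[[0,0,0,0,0,-0.3,-1],[0,0,0,0,0,-1,-1],[0,0,0,0,0,-1,-1],[0,0,0,0,0,-1,-1],[0,0,0,0,0,-1,-1]]'
python3 s.py
python3 s.py .6095 -.1565 .15 0
```

```text
t: 24.68
tool_pos: [0.4316, 0.0888, 0.0041]
tool_rot: [-3.139, 0.093, -0.006]
contact_force: [-1.0, -0.5, 3.3]
opening: 0.0452
grip_force: 20.5
t: 25.05
tool_pos: [0.4318, 0.0888, 0.0043]
tool_rot: [-3.139, 0.093, -0.006]
contact_force: [-2.4, -0.1, 5.6]
opening: 0.0437
grip_force: 50.0
t: 25.68
tool_pos: [0.4307, 0.0886, 0.1337]
tool_rot: [-3.139, 0.093, -0.006]
contact_force: [0.6, 0.3, -0.8]
opening: 0.0438
grip_force: 51.3
t 25.68 tcp [0.4307 0.0886 0.1337] hold [0.4306 0.0886 0.1524] open 0.0438 grip 51.3 F [ 0.6  0.3 -0.8] q [ 0.03 -0.34  2.13  0.    1.35  1.66]
t 25.68 tcp [0.4307 0.0886 0.1337] hold [0.4306 0.0886 0.1524] open 0.0438 grip 51.3 F [ 0.6  0.3 -0.8] q [ 0.03 -0.34  2.13  0.    1.35  1.66]
turn/5deg [  0.02  -0.05 -18.01] shift/30mm now [ 6.44  7.8  -0.53] in goal axes [-7.81  6.42 -0.54]
```

```bash
python3 -m jog '[[0,0,0,0.4,0.5,-0.6,-1],[0,0,0,0.8,0.97,-0.6,-1],[0,0,0,0.8,0.97,0,-1],[0,0,0,0.8,0.97,0,-1],[0,0,0,0.8,0.97,0,-1]]' >/dev/null
python3 -m jog '[[0,0,0,0.8,0.97,0,-1],[0,0,0,0.8,0.97,0,-1],[0,0,0,0.8,0.97,0,-1],[0,0,0,0.44,0.51,0,-1],[0,0,0,0,0,0,-1]]' >/dev/null
python3 -m jog '[[0,0,0,0,0,0,-1],[0,0,0,0,0,0,-1]]' >/dev/null
python3 s.py .6095 -.1565 .15 0
python3 two.py 7 200 30 330 100
```

```text
t 27.18 tcp [ 0.6094 -0.1559  0.1689] hold [ 0.6093 -0.156   0.1876] open 0.0441 grip 51.3 F [ 0.4 -0.2 -1.5] q [-0.37  0.1   1.66  0.    1.37  1.26]
turn/5deg [ 1.000e-02 -5.000e-02 -1.801e+01] shift/30mm now [0.   0.02 0.63] in goal axes [-0.02  0.    0.63]
```

View pics/both7.png

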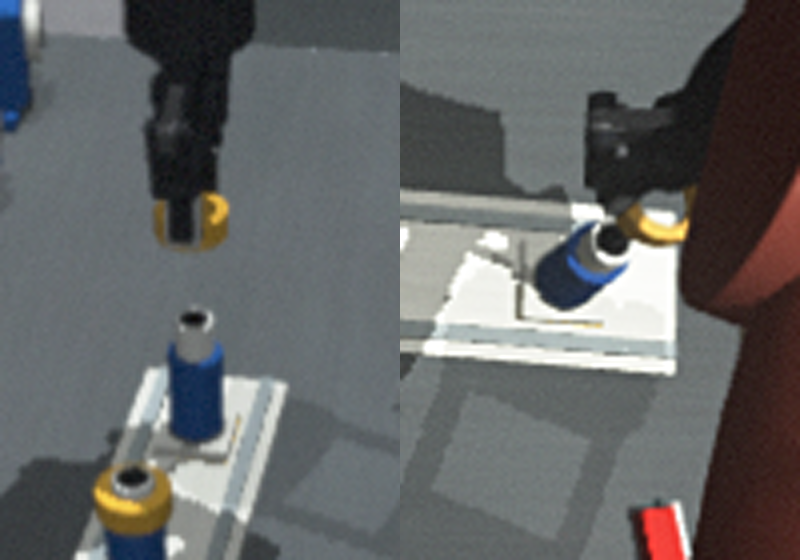

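```bash
cat > col.py <<'E'
from h import *
S=cam("side"); o=status.get_obs(); p=o["tool_pos"]
b=[q for q in blobs(S,(15,110,50),(32,255,255),8) if 232<q[0][0]<262 and q[0][1]<115]
c=np.vstack([np.argwhere(q[2])[:,::-1] for q in b]); lo,hi=c.min(0),c.max(0); m=(lo+hi)/2; print("collar px",lo,hi,m)
z=p[2]-.0043+.009; print("collar side",plane(S,[m],z)[0],"tcp",p)
g=S["hsv"][:,:,1]; 
for y in (112,114,116,130,132,134,136): # tube/spigot edges by row
    bl=cv2.inRange(S["hsv"][y:y+1,225:275],np.array((105,100,20)),np.array((128,255,255)))[0]; r=np.flatnonzero(bl)+225
    if len(r): print(y,r.min(),r.max(),"mid",(r.min()+r.max())/2, end="; ")
print()
for zz,yy in((.1,109.3),(.075,117.5),(.04,128)): print(zz,proj(S,[[.6088,-.1551,zz],[.6100,-.1565,zz]]).round(2).tolist())
E
python3 col.py
```

```text
collar px [239  77] [256  91] [247.5  84. ]
collar side [ 0.61014094 -0.15571943  0.1739901 ] tcp [ 0.60970303 -0.15595511  0.1692901 ]
116 242 254 mid 248.0; 130 243 254 mid 248.5; 132 243 254 mid 248.5; 134 243 254 mid 248.5; 136 243 254 mid 248.5; 
0.1 [[248.52, 109.26], [248.14, 108.92]]
0.075 [[248.69, 117.29], [248.31, 116.95]]
0.04 [[248.91, 128.18], [248.54, 127.84]]
```

```bash
python3 -m jog '[[0,0,0,0.01,0.02,0.7,-1],[0,0,0,0,0,0.7,-1],[0,0,0,0,0,0.5,-1],[0,0,0,0,0,0.1,-1],[0,0,0,0,0,0,-1]]'
python3 -m jog '[[0,0,0,0,0,0.1,-1],[0,0,0,0,0,0,-1]]'
python3 -m jog '[[0,0,0,0,0,0.1,-1],[0,0,0,0,0,0,-1]]'
```

```text
t: 27.95
tool_pos: [0.6104, -0.1571, 0.1089]
tool_rot: [-3.138, 0.093, -0.006]
contact_force: [0.6, 1.0, -0.8]
opening: 0.0438
grip_force: 51.3
t: 28.2
tool_pos: [0.6107, -0.1571, 0.1066]
tool_rot: [-3.139, 0.093, -0.007]
contact_force: [-0.1, 0.4, -1.9]
opening: 0.0438
grip_force: 51.3
t: 28.45
tool_pos: [0.6103, -0.157, 0.1029]
tool_rot: [-3.138, 0.093, -0.005]
contact_force: [-0.1, 0.5, -1.6]
opening: 0.0436
grip_force: 51.3
```

```bash
python3 -m jog '[[0,0,0,0,0,0.08,-1],[0,0,0,0,0,0,-1]]'
python3 -m jog '[[0,0,0,0,0,0.08,-1],[0,0,0,0,0,0,-1]]'
python3 col.py | head -2; python3 two.py 8 200 30 330 100
```

```text
t: 28.7
tool_pos: [0.6102, -0.1569, 0.1004]
tool_rot: [-3.138, 0.093, -0.005]
contact_force: [-0.5, 0.1, -2.1]
opening: 0.0435
grip_force: 51.3
t: 28.95
tool_pos: [0.6103, -0.1569, 0.098]
tool_rot: [-3.138, 0.093, -0.005]
contact_force: [-0.3, 0.4, -0.7]
opening: 0.0436
grip_force: 51.3
collar px [239 101] [256 115] [247.5 108. ]
collar side [ 0.61155562 -0.15622574  0.10286241] tcp [ 0.61034015 -0.15696604  0.09816241]
```

View pics/both8.png

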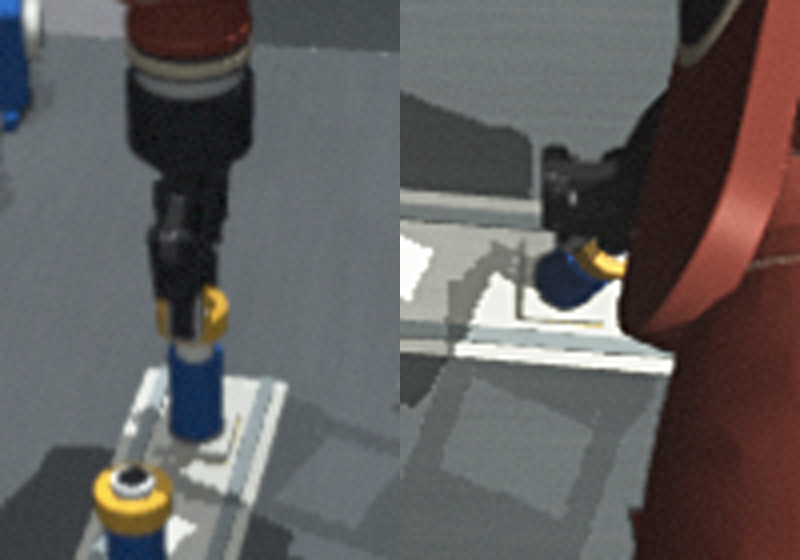

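The collar (side crop ≈(192,315)) is over the spigot with no contact force, maybe 1 mm towards +x. Small correction, then on down to the shoulder.

```bash
python3 -m jog '[[0,0,0,-0.03,0,0.1,-1],[0,0,0,0,0,0,-1]]'
python3 -m jog '[[0,0,0,0,0,0.1,-1],[0,0,0,0,0,0,-1]]'
python3 -m jog '[[0,0,0,0,0,0.1,-1],[0,0,0,0,0,0,-1]]'
python3 -m jog '[[0,0,0,0,0,0.1,-1],[0,0,0,0,0,0,-1]]'
python3 -m jog '[[0,0,0,0,0,0.1,-1],[0,0,0,0,0,0,-1]]'
```

```text
t: 29.35
tool_pos: [0.6092, -0.1568, 0.0949]
tool_rot: [-3.138, 0.093, -0.005]
contact_force: [-0.1, -0.6, -1.0]
opening: 0.0432
grip_force: 51.3
t: 29.6
tool_pos: [0.6093, -0.1569, 0.0919]
tool_rot: [-3.138, 0.093, -0.005]
contact_force: [0.8, 0.6, -1.7]
opening: 0.0438
grip_force: 51.3
t: 29.85
tool_pos: [0.6094, -0.1568, 0.089]
tool_rot: [-3.138, 0.093, -0.005]
contact_force: [0.1, 0.4, -1.7]
opening: 0.0439
grip_force: 51.3
t: 30.1
tool_pos: [0.6094, -0.1569, 0.086]
tool_rot: [-3.138, 0.093, -0.005]
contact_force: [-0.1, 0.2, -1.5]
opening: 0.0436
grip_force: 51.3
t: 30.35
tool_pos: [0.6094, -0.1568, 0.083]
tool_rot: [-3.138, 0.093, -0.005]
contact_force: [0.6, -0.0, -1.1]
opening: 0.0439
grip_force: 51.3
```

```bash
python3 -m jog '[[0,0,0,0,0,0.07,-1],[0,0,0,0,0,0,-1]]'
python3 -m jog '[[0,0,0,0,0,0.05,-1],[0,0,0,0,0,0,-1]]'
python3 -m jog '[[0,0,0,0,0,0.05,-1],[0,0,0,0,0,0,-1]]'
```

```text
t: 30.6
tool_pos: [0.6095, -0.1569, 0.081]
tool_rot: [-3.138, 0.093, -0.005]
contact_force: [-0.3, -0.2, -1.1]
opening: 0.0436
grip_force: 51.3
t: 30.85
tool_pos: [0.6095, -0.1569, 0.0796]
tool_rot: [-3.138, 0.093, -0.005]
contact_force: [0.4, -1.1, -1.9]
opening: 0.0433
grip_force: 51.3
t: 31.1
tool_pos: [0.6101, -0.157, 0.0794]
tool_rot: [-3.139, 0.093, -0.007]
contact_force: [-1.4, 1.0, 4.5]
opening: 0.0437
grip_force: 51.8
```

```bash
python3 -m jog '[[0,0,0,0,0,0,-1],[0,0,0,0,0,0,0.2],[0,0,0,0,0,0,0.6],[0,0,0,0,0,0,1],[0,0,0,0,0,0,1]]' 20
python3 -m jog '[[0,0,0,0,0,-0.3,1],[0,0,0,0,0,-1,1],[0,0,0,0,0,-1,1],[0,0,0,0,0,-1,1],[0,0,0,0,0,-1,1]]'
python3 -m jog '[[0,0,0,-1,0,-1,1],[0,0,0,-1,0,-0.5,1],[0,0,0,-1,0,0,1],[0,0,0,-1,0,0,1],[0,0,0,-1,0,0,1]]'
python3 two.py 9 200 90 330 100
python3 - <<'E'
from h import *
for n in("side","top"):
    d=cam(n)
    for nm,lo,hi in(("yel",(15,110,90),(32,255,255)),("red",(0,200,120),(5,255,255)),("green",(50,150,50),(75,255,255))):
        for c,s,_ in blobs(d,lo,hi): 
            if c[1]>110: print(n,nm,c,s)
E
```

```text
t: 31.72
tool_pos: [0.6095, -0.1569, 0.078]
tool_rot: [-3.138, 0.093, -0.005]
contact_force: [-0.4, -0.6, -0.1]
opening: 0.0855
grip_force: 0.0
t: 32.35
tool_pos: [0.6092, -0.1572, 0.2091]
tool_rot: [-3.139, 0.093, -0.007]
contact_force: [0.1, 0.2, 0.4]
opening: 0.0853
grip_force: 0.0
t: 32.98
tool_pos: [0.4584, -0.1482, 0.2526]
tool_rot: [-3.139, 0.093, -0.008]
contact_force: [1.4, -0.3, 0.3]
opening: 0.0855
grip_force: 0.0
side yel [247.6 115.7] [239 108  18  14 148]
side yel [233.1 155.7] [224 146  19  17 187]
side yel [216.5 205.5] [206 195  22  19 236]
side yel [219.5 237.5] [213 237  14   2  15]
side red [319.6 131.6] [301 126  30  17 190]
side green [249.2 279.2] [235 267  29  22 365]
side green [250.1 315.2] [238 309  25  12 140]
top yel [231.9 150.7] [222 139  20  22 213]
top yel [305.6 155. ] [296 144  21  22 213]
top yel [380. 161.] [371 150  21  22 182]
top red [389.  252.7] [373 228  29  36 220]
top green [140.3 193.4] [131 183  15  17  37]
```

View pics/both9.png

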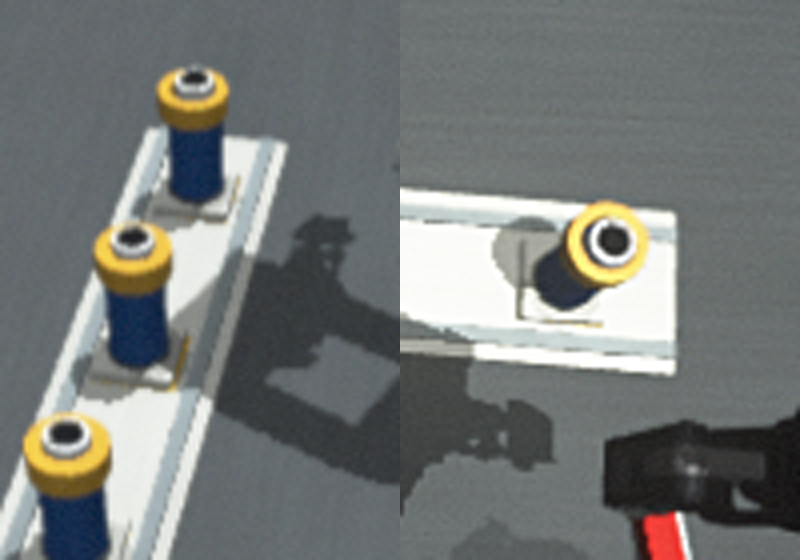

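The post stands on its mark with the collar down on the shoulder (side ≈(193,98), top ≈(608,243)), just like its neighbours, and the other objects have not moved.

```bash
python3 -c "
from station import finish_job; print(finish_job())"
```

```text
the job is handed in; nothing more can be done
None
```

The post foot stands upright on the free mark with the brass collar down on its shoulder, and the job was handed in at about 33 s; the final pictures show the neighbours, red magnet square and spray can unmoved.

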